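Drift a stuck dowel pin out of a clamped block

TASK

A brass dowel pin is stuck in the upright bore of the pale wooden block clamped in the blue bench vise. Take the drift punch out of its wooden holder, feel for the bore with its tip and push the pin steadily down and out, so that it drops into the yellow tray below, but press gently enough that the block does not slip down in the jaws. Then stand the drift back in its holder, fully down, let go, and leave the other tools where they are.

Things in the scene. Friction and masses are not known exactly. Their poses are not given: they have to be found in the camera images.
- vise: blue twin-screw bench vise, fixed to the bench, 230 x 160 mm, jaws to 108 mm height. Origin: on the bench under the middle of the jaw gap. Its y axis runs along the jaws (156 mm long, wood-lined), its x axis across them, z up; two steel rods with black knobs at its +x end run along x at y = +-66 mm. The clamped block is told under jaw_mid, bore and pin under block.
- jaw_mid (a point): vise point x = 0, y = 0, z = 120 mm, at the level of the top face of the pale clamped wooden block (36 mm in vise x, 70 mm in y, from z = 70 to 120 mm). The block is clamped anywhere along the jaws: its middle, where the upright through bore (15 mm diameter, dark rim) lies, is 0 to 20 mm to either side of this point along vise y, and at x = 0. The place is not measured: feel or look for it.
- block (a joint): how far the block has slipped down in the jaws, m; 0 at the start. It holds 22 N of downward push, slips above that and does not come back; 3 mm is too much. The brass pin in the bore (14 mm diameter, 30 mm long, 40 g) has its top 8 to 14 mm below the block's top. It moves only against about 7 to 13 N and falls free once its top passes the block's underside.
- tray: yellow open catch tray, 150 x 104 mm, 34 mm high, walls 4 mm, fixed on the vise's base under the block, its floor sloping down to the vise's +x side. Origin: middle of its underside, 20 mm on the vise's +x side of the jaw middle, 8 mm above the bench.
- holder: fixed block of light wood, 80 x 80 mm, 85 mm high, with an upright through hole of 16 mm in the middle, in which the drift stands. Origin: middle of its underside.
- holder_mouth (a point): centre of the hole at the holder's top face, 85 mm above the bench
- drift: drift punch, 165 mm long, 140 g, standing upright in the holder: steel rod 10 mm in diameter, 75 mm long, then a brass ferrule 22 mm in diameter whose lower face rests on the holder's top, then a square wooden handle 24 x 24 mm from 81 to 165 mm above the tip. Origin: centre of the tip, 10 mm above the bench when in the holder; z towards the handle, x and y square to the handle's flats.
- drift_tip (a point): centre of the drift's tip (the body's origin); the rod's end is flat with a 1 mm chamfer
- drift_grip (a point): point to grip on the handle, 130 mm above the tip
- mallet: round carver's mallet standing on its head, 84 mm wide, 215 mm high; bystander. Origin: middle of its underside.
- gouge: carving gouge lying along its x axis, wooden handle 22 mm thick, 195 mm long in all; bystander. Origin: on the bench, near its middle.
- sanding_block: cork sanding block, 100 x 60 x 35 mm; bystander. Origin: middle of its underside.

How it is judged:
By the outcome, as a careful person would: the job done as asked, in the order asked, and still so for the second after the job is handed in, with the robot touching nothing.
It also fails if it takes over 67 s, if anything falls off the work surface, if the arm or the gripper's body presses on something with over 40 N, if the wrist force passes 120 N, or if a joint passes its speed limit or range.

ROBOT

A 7-joint arm with a two-finger parallel gripper is mounted at the origin on the work surface. World frame = base frame: x ahead of the robot, y to its left, z up, the work surface at z = 0. Lengths are in m, angles in degrees, forces in N, time in s.
With the tool pointing down it reaches from about 0.4 to 0.875 m from the base axis. Payload 6.5 kg.
Tool frame: the origin (TCP) lies midway between the tips of the shut fingers; the grasp point (between the pads) lies 19 mm behind it (arm.grip_depth is the z of the grasp point in the tool frame, in m); z points along the fingers, y is the line along which they close (so a half turn about z gives the same grasp; the last joint's range is limited). The gripper opens to 88 mm and grips with 3 to 60 N. Pads are 18 mm wide; open, the fingers measure 123 mm over their backs; the gripper's body (75 mm by 187 mm) begins 45 mm behind the grasp point.
Start: joints at [61.295, 30.733, -0.252, 88.115, 0.149, 61.152, -4.079], TCP at [0.274, -0.59, 0.239] pointing down, gripper open.
Joint ranges: [-154.64, 154.64], [-21.42, 123.67], [-72.66, 72.17], [13.99, 137.28], [-74.86, 254.86], [10.95, 109.41], [-158.01, 158.01]. Speed limits (degrees/s): [136.94, 136.94, 180, 180, 180, 180, 180].

INTERFACE

Orientations are given as a 3x3 rotation matrix whose columns are the frame's x, y, z axes.
In Python, from station import arm gives the robot as it stands. The module is installed in compiled form; this text tells all that it offers.
- The arm moves only by the tool arm_command, never from a script. Its argument "increments" is a list of rows, each an object with "dp": the shift along the world's x, y, z in cm, a list of three; "spin": the turn about the world's z in degrees. A call has 1 to 20 rows; each row is the pose to reach, as a shift and turn from the pose commanded when the call began; what a row does not reach only later rows make up. A row lasts 1/8 s, in which the tool goes at most 62.5 mm and 10.7 degrees, less where a joint would pass 70% of its speed; a pose out of reach is approached as far as the arm can. A call with a gripper value outside its range is refused whole. "jaw" is the opening in per cent of the stroke, from 0 (shut) to 100 (fully open), set as the call begins (left out, the last holds). The fingers move at their own pace and stop on an object; "newtons" is the grip in N (left out, the last holds). Time passes only in rows, so rows that repeat a pose let the fingers close. It gives the time, the measured TCP pose, the force, the opening and the grip force at its end, in the units of the state.
- arm.observe(): the state, without advancing time (a new reading comes with each control period).
- arm.camera(name): name is "scene" or "top" or "wrist"; returns (picture, depth): 400x640x3 uint8, red, green, blue; 400x640 float32, m along the optical axis (not along the pixel's ray), 0 where there is no reading.
- arm.calibration(name): a dict with "fovy" (degrees; the focal length in pixels is half the picture's height over the tangent of half this angle, whatever the lens; pixels are square), "cx", "cy" (the principal point, pixels), "k1" (the pictures are not rectified: a ray, as slopes to the right and down, at radius r is drawn at 1 + k1 r^2 times it, then the intrinsics apply), "R" (3x3) and "t" (3): a world point X has camera coordinates R X + t. Camera axes: x right, y down, z forward; pixel columns grow to the right and rows downward; lengths in m; the calibration is good to about 2 mm. A picture is of the moment at which its call begins: read the wrist's pose just before it. calibration takes no time and is no camera call; for the wrist camera it gives the pose at the moment of the call.
- arm.hand_in(): hands the job in; it is judged then, once.
The state is a dict: "time": time; "joint_pos": joint angles; "qvel": joint speeds; "joint_torque": joint torques, N m; "tool_pos": TCP position; "tcp_rot": TCP orientation; "wrist_force": force on the tool from outside, world axes, zero at the start; "wrist_torque": the same for the moment, N m; "finger_gap": opening from 0.0 (shut) to 1.0 (fully open); "grip_force": force on a finger pad.
Only numpy, scipy, OpenCV 4.12 (cv2) and the standard library are available. Lean on these libraries where they do the work, as an engineer would, in place of code of your own. Each camera call takes 0.05 s, during which the arm holds its last target. There are 200 camera calls.

## Working session

There is one attempt and no reset: what is moved stays moved. The work goes in short steps, Python scripts to look and compute and a tool call to move; the robot and the scene stay as the last step left them, time stands still between calls to the robot, and variables do not carry over. Pictures are saved under pics/ and viewed, at most 10 in all, crops included, and the job is handed in when it is done.

Besides the shell and the picture viewer there is one more tool, called after "Request:" in YAML: its name, and indented under it one key for each argument. arm_command: Moves the arm, as the interface text tells. Its arguments: {"type":"object","properties":{"increments":{"type":"array","items":{"type":"object","properties":{"dp":{"type":"array","items":{"type":"number"}},"spin":{"type":"number"}}}},"jaw":{"type":"number"},"newtons":{"type":"number"}},"required":["increments"]}

```bash
mkdir -p pics
cat > h.py <<'E'
from station import arm
import numpy as np, cv2
def snap(n,f=None):
    c=arm.calibration(n); p,d=arm.camera(n)
    if f: cv2.imwrite('pics/'+f,p[:,:,::-1])
    return p,d,c
def ray(c,u,v):
    f=200/np.tan(np.radians(c['fovy']/2)); K=np.array([[f,0,c['cx']],[0,f,c['cy']],[0,0,1]])
    s=cv2.undistortPoints(np.array([[[u,v]]],float),K,np.array([c['k1'],0,0,0,0.]))[0,0]
    R=np.array(c['R']);t=np.array(c['t'])
    return -R.T@t, R.T@np.array([s[0],s[1],1])
def onz(c,u,v,z):
    o,d=ray(c,u,v); return o+d*(z-o[2])/d[2]
def dep(c,u,v,d):
    o,r=ray(c,u,v); return o+r*d
E
python3 - <<'E'
from h import *
s=arm.observe(); print(s['time'],s['tool_pos'],np.round(s['tcp_rot'],3).tolist(),arm.grip_depth)
a=snap('scene');b=snap('top')
for n,x in(('scene',a),('top',b)): cv2.imwrite(f'pics/{n}0.png',x[0][:,:,::-1]);np.savez(n,p=x[0],d=x[1]);c=x[2];print(n,c['k1'],-np.array(c['R']).T@c['t'])
E
```

```text
0.0 [ 0.27353539 -0.58896567  0.23783296] [[0.907, 0.421, -0.001], [0.421, -0.907, 0.002], [-0.0, -0.002, -1.0]] -0.0187
scene -0.04544107085399656 [ 1.05561917 -0.315473    0.86106201]
top -0.10908703788882242 [0.24354848 0.02126735 1.75317425]
```

View pics/top0.png

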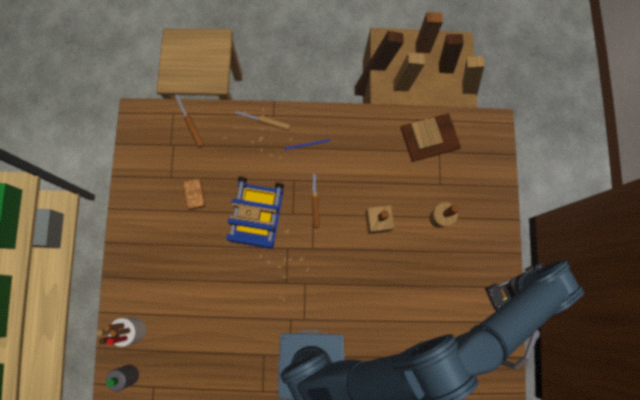

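View pics/scene0.png

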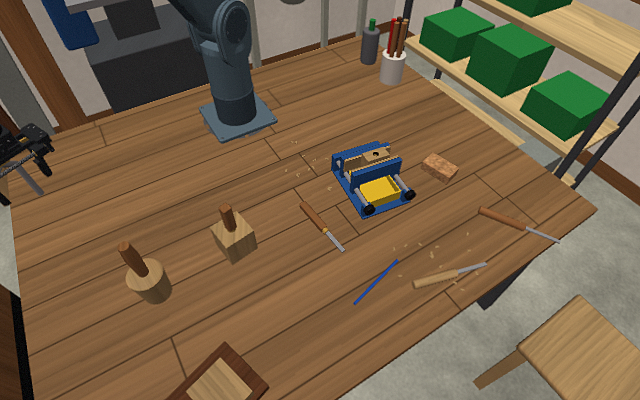

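The top view shows the vise at about (256,213) with its knobs towards the top (+x), the holder at (380,219) and the mallet at (445,215). In the scene view the drift handle top is at about (226,207), and the block's bore is at about (376,154).

Run:
```python
from h import *
ct=arm.calibration('top');cs=arm.calibration('scene')
T=np.load('top.npz');S=np.load('scene.npz')
# depth-based: points of top view by height near holder and vise
def pts(Z,c,u0,u1,v0,v1):
    P=[]
    for v in range(v0,v1):
        for u in range(u0,u1):
            d=Z['d'][v,u]
            if d>0:P.append(np.r_[dep(c,u,v,d),Z['p'][v,u],u,v])
    return np.array(P)
P=pts(T,ct,360,400,200,238)
h=P[:,2]
for lo,hi in((.078,.092),(.16,.19)):
    m=(h>lo)&(h<hi);q=P[m,:2]; print('top holder',lo,m.sum(),q.mean(0),cv2.minAreaRect(q.astype(np.float32)*1000))
P=pts(S,cs,205,262,195,265);h=P[:,2]
for lo,hi in((.082,.088),(.165,.185)):
    m=(h>lo)&(h<hi);q=P[m,:2]; print('scene holder',lo,m.sum(),q.mean(0),cv2.minAreaRect(q.astype(np.float32)*1000))
P=pts(S,cs,325,420,135,220);h=P[:,2]
for lo,hi in((.104,.112),(.117,.124)):
    m=(h>lo)&(h<hi);q=P[m,:2]; print('scene vise',lo,m.sum(),q.mean(0),cv2.minAreaRect(q.astype(np.float32)*1000))
print('bore scene',onz(cs,376,154,.12),'top',onz(ct,250,212,.12))
```

```text
top holder 0.078 425 [ 0.50326299 -0.22112244] ((505.73223876953125, -222.46640014648438), (82.16437530517578, 82.39213562011719), 8.163721084594727)
top holder 0.16 59 [ 0.50478746 -0.22135172] ((505.23712158203125, -221.61465454101562), (24.200359344482422, 24.174842834472656), 16.875762939453125)
scene holder 0.082 641 [ 0.50635469 -0.22699742] ((500.79058837890625, -225.48475646972656), (83.53658294677734, 80.9443588256836), 8.59805679321289)
scene holder 0.165 104 [ 0.5031784 -0.2258008] ((500.7846984863281, -225.4268798828125), (25.357559204101562, 23.320043563842773), 17.39861488342285)
scene vise 0.104 639 [0.50627478 0.20328943] ((500.9061279296875, 207.70831298828125), (155.43814086914062, 86.50532531738281), 82.31425476074219)
scene vise 0.117 197 [0.50287216 0.21922357] ((502.68426513671875, 220.1632537841797), (71.55471801757812, 38.337684631347656), 81.10973358154297)
bore scene [0.50525125 0.21984013 0.12      ] top [0.50715696 0.2172747  0.12      ]
```

Request:
arm_command:
  increments:
    - {"dp": [0, 0, 5], "spin": 0}
    - {"dp": [3, 4, 8], "spin": -2}
    - {"dp": [6, 8, 8], "spin": -4}
    - {"dp": [9, 13, 8], "spin": -6}
    - {"dp": [12, 18, 8], "spin": -8}
    - {"dp": [15, 23, 8], "spin": -8}
    - {"dp": [18, 28, 8], "spin": -8}
    - {"dp": [21, 33, 8], "spin": -8}
    - {"dp": [23, 36.5, 8], "spin": -8}
    - {"dp": [23, 36.5, 8], "spin": -8}
    - {"dp": [23, 36.5, 8], "spin": -8}
    - {"dp": [23, 36.5, 8], "spin": -8}
  jaw: 100

```text
time: 1.6
tool_pos: [0.503, -0.2261, 0.3186]
tcp_rot: [[0.958, 0.288, -0.001], [0.288, -0.958, -0.0], [-0.001, 0.0, -1.0]]
wrist_force: [0.0, 0.2, -0.0]
finger_gap: 1.003
grip_force: 0.0
```

Run:
```python
from h import *
s=arm.observe(); print(s['time'],s['tool_pos'],np.round(s['tcp_rot'],3).tolist(),s['wrist_force'])
p,d,c=snap('wrist','w1.png');np.savez('w1',p=p,d=d,**{k:c[k] for k in c})
print(-np.array(c['R']).T@c['t'],c['k1'])
```

```text
1.6 [ 0.50296131 -0.22607575  0.31856524] [[0.958, 0.288, -0.001], [0.288, -0.958, -0.0], [-0.001, 0.0, -1.0]] [ 0.03995385  0.18058904 -0.00072341]
[ 0.5778601  -0.20375674  0.46483844] 0.002212286542430561
```

View pics/w1.png

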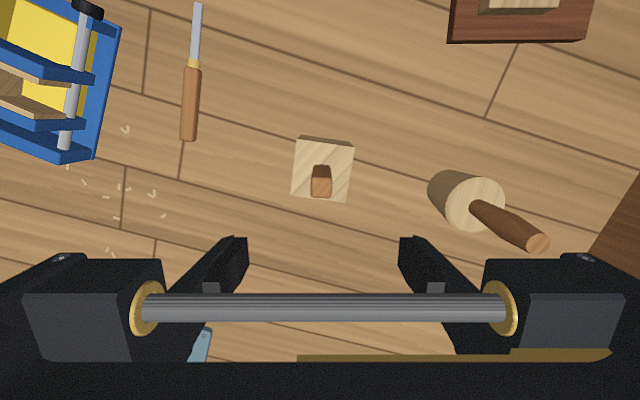

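The wrist view shows the handle's top face at about (321,188) on the holder (corners near (296,138)–(352,203)). The gouge is at (190,100), the mallet at (475,205) and the vise at the upper left. The fingers straddle the handle's line.

Run:
```python
from h import *
Z=dict(np.load('w1.npz'));c=Z
for nm,z,t in(('handle',.175,.006),('holder',.085,.004)):
    P=[];
    for v in range(130,215):
        for u in range(285,362):
            q=dep(c,u,v,Z['d'][v,u])
            if abs(q[2]-z)<t:P.append(np.r_[q,u,v])
    P=np.array(P)
    r=cv2.minAreaRect((P[:,:2]*1000).astype(np.float32));print(nm,len(P),P.mean(0),r)
```

```text
handle 457 [ 5.05062070e-01 -2.23601030e-01  1.74543971e-01  3.21358862e+02
  1.86551422e+02] ((504.4626770019531, -223.98619079589844), (23.80634880065918, 23.141714096069336), 16.202327728271484)
holder 2568 [ 5.09195726e-01 -2.22407522e-01  8.53163758e-02  3.21801791e+02
  1.67126168e+02] ((503.84722900390625, -223.8822021484375), (80.24763488769531, 80.08418273925781), 8.533276557922363)
```

Request:
arm_command:
  increments:
    - {"dp": [0.1, 0.2, -4], "spin": 0}
    - {"dp": [0.1, 0.2, -9], "spin": 0}
    - {"dp": [0.1, 0.2, -14], "spin": 0}
    - {"dp": [0.1, 0.2, -17.5], "spin": 0}
    - {"dp": [0.1, 0.2, -19.7], "spin": 0}
    - {"dp": [0.1, 0.2, -19.7], "spin": 0}
    - {"dp": [0.1, 0.2, -19.7], "spin": 0}

```text
time: 2.52
tool_pos: [0.5053, -0.2233, 0.1227]
tcp_rot: [[0.957, 0.29, 0.001], [0.29, -0.957, -0.001], [0.001, 0.001, -1.0]]
wrist_force: [0.2, 0.5, -0.2]
finger_gap: 1.0
grip_force: 0.0
```

Request:
arm_command:
  increments:
    - {"dp": [0, 0, 0], "spin": 0}
    - {"dp": [0, 0, 0], "spin": 0}
    - {"dp": [0, 0, 0], "spin": 0}
    - {"dp": [0, 0, 0], "spin": 0}
    - {"dp": [0, 0, 0], "spin": 0}
    - {"dp": [0, 0, 0], "spin": 0}
    - {"dp": [0, 0, 0], "spin": 0}
  jaw: 0
  newtons: 45

```text
time: 3.4
tool_pos: [0.5048, -0.2226, 0.1217]
tcp_rot: [[0.957, 0.291, -0.0], [0.291, -0.957, -0.0], [-0.0, 0.0, -1.0]]
wrist_force: [1.7, -0.2, 0.8]
finger_gap: 0.267
grip_force: 44.8
```

Request:
arm_command:
  increments:
    - {"dp": [0, 0, 2], "spin": 0}
    - {"dp": [0, 0, 5], "spin": 0}
    - {"dp": [0, 0, 9], "spin": 0}
    - {"dp": [0, 0, 13], "spin": 0}
    - {"dp": [0, 0, 16], "spin": 0}
    - {"dp": [0, 2, 16], "spin": 0}
    - {"dp": [-1, 6, 16], "spin": 0}
    - {"dp": [-2, 11, 16], "spin": 0}
    - {"dp": [-3, 16, 16], "spin": 0}
    - {"dp": [-4, 21, 16], "spin": 0}
    - {"dp": [-5, 26, 16], "spin": 0}
    - {"dp": [-6, 31, 16], "spin": 0}
    - {"dp": [-7, 36, 16], "spin": 0}
    - {"dp": [-7.5, 40, 16], "spin": 0}
    - {"dp": [-7.5, 42, 16], "spin": 0}
    - {"dp": [-7.5, 42, 16], "spin": 0}
    - {"dp": [-7.5, 42, 16], "spin": 0}
    - {"dp": [-7.5, 42, 16], "spin": 0}
    - {"dp": [-7.5, 42, 16], "spin": 0}

```text
time: 5.78
tool_pos: [0.4299, 0.1967, 0.2816]
tcp_rot: [[0.957, 0.29, -0.0], [0.29, -0.957, -0.0], [-0.0, 0.0, -1.0]]
wrist_force: [-0.0, -0.4, -1.0]
finger_gap: 0.269
grip_force: 44.8
```

Run:
```python
from h import *
s=arm.observe(); print(s['time'],s['tool_pos'],np.round(s['tcp_rot'],3).tolist(),s['wrist_force'])
p,d,c=snap('wrist','w2.png');np.savez('w2',p=p,d=d,**{k:c[k] for k in c})
```

```text
5.775 [0.4298835  0.19668293 0.28161079] [[0.957, 0.29, -0.0], [0.29, -0.957, -0.0], [-0.0, 0.0, -1.0]] [-0.03626259 -0.36933858 -1.01644723]
```

View pics/w2.png

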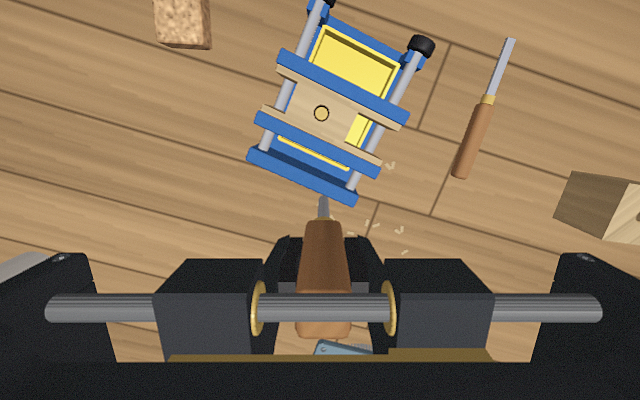

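The wrist view shows the bore with its dark rim at about (321,113) in the pale block, with the brass pin inside. The held drift's tip is at about (323,197).

Run:
```python
from h import *
Z=dict(np.load('w2.npz'));c=Z;p=Z['p']
g=cv2.cvtColor(p,cv2.COLOR_RGB2GRAY)
m=np.zeros_like(g);m[101:126,308:335]=(g[101:126,308:335]<100)*255
cs,_=cv2.findContours(m,cv2.RETR_EXTERNAL,cv2.CHAIN_APPROX_NONE)
k=max(cs,key=cv2.contourArea);(u,v),ax,an=cv2.fitEllipse(k);print('bore px',u,v,ax,onz(c,u,v,.12))
k2=np.array([onz(c,*q[0],.12)[:2] for q in k])*1000;print(cv2.minEnclosingCircle(k2.astype(np.float32)))
# block top by depth
P=[]
for vv in range(60,170):
    for uu in range(250,400):
        q=dep(c,uu,vv,Z['d'][vv,uu])
        if .1165<q[2]<.1235:P.append(q)
P=np.array(P);print(P[:,2].mean(),cv2.minAreaRect((P[:,:2]*1000).astype(np.float32)))
print(g[192:206,314:333])
print('tip approx',onz(c,323,196,.17))
```

```text
bore px 320.9983215332031 112.66747283935547 (14.286962509155273, 15.488726615905762) [0.50533637 0.22171502 0.12      ]
((505.11553955078125, 221.49366760253906), 8.30380630493164)
0.12031245549432555 ((505.5669250488281, 221.19271850585938), (70.11785125732422, 35.95444869995117), 81.81932830810547)
[[141 138 127  96  85  90  99 110 114 109 117 113 109 108 109 115 111 112
  114]
 [148 144 143 140 136 134 115  94  94 103 113 112 110 111 114 109 109 111
  110]
 [147 150 149 147 149 146 143 129 109  93  99 103 113 111 112 109 114 107
  112]
 [152 152 151 148 152 151 147 137 121  99  90  98 101 103 113 113 115 113
  115]
 [146 150 147 150 151 145 122 106 111 102 108 106  95  92  92 104 111 114
  114]
 [145 149 147 150 148 130 104 104 103 100 105 108 107 118 128 114  92  97
  109]
 [149 151 146 149 141 113 100 108  99 106 105 105 108 121 143 151 134 103
   93]
 [143 146 145 148 131 106 108 109 107 101 104 109 106 114 141 156 149 153
  134]
 [148 150 146 148 132  99 107 105 103 108 105 106 113 110 133 152 153 151
  153]
 [153 150 152 153 136  99 110 110 106 106 107 109 111 112 132 147 150 148
  151]
 [154 154 153 162 143 103 109 108 102 101 102 104 111 115 130 147 149 149
  149]
 [155 157 154 163 147 101 108 107 101 103 103 107 107 111 128 142 147 148
  144]
 [155 156 161 174 150  99 111 102 105 101 102 107 110 110 129 142 149 144
  150]
 [147 147 165 167 133 100 106 105 106 101 105 108 106 111 126 145 154 149
  145]]
tip approx [0.43158147 0.19713437 0.17      ]
```

Request:
arm_command:
  increments:
    - {"dp": [2, 0.6, 0], "spin": 0}
    - {"dp": [5, 1.6, 0], "spin": 0}
    - {"dp": [7, 2.3, 0], "spin": 0}
    - {"dp": [7.7, 2.5, -2], "spin": 0}
    - {"dp": [7.7, 2.5, -3.5], "spin": 0}
    - {"dp": [7.7, 2.5, -4.4], "spin": 0}
    - {"dp": [7.7, 2.5, -4.4], "spin": 0}
    - {"dp": [7.7, 2.5, -4.4], "spin": 0}
    - {"dp": [7.7, 2.5, -4.4], "spin": 0}

```text
time: 6.95
tool_pos: [0.507, 0.2226, 0.2384]
tcp_rot: [[0.957, 0.291, 0.001], [0.291, -0.957, 0.0], [0.001, -0.0, -1.0]]
wrist_force: [0.1, 0.9, -0.5]
finger_gap: 0.271
grip_force: 44.8
```

Run:
```python
from h import *
s=arm.observe(); print(s['time'],s['tool_pos'],s['wrist_force'])
p,d,c=snap('wrist');np.savez('w3',p=p,d=d,**{k:c[k] for k in c})
cv2.imwrite('pics/w3.png',cv2.resize(p[150:230,270:370,::-1],None,fx=7,fy=7,interpolation=cv2.INTER_CUBIC))
```

```text
6.95 [0.50704647 0.22261723 0.23835717] [ 0.0572198   0.93744527 -0.51092066]
```

View pics/w3.png

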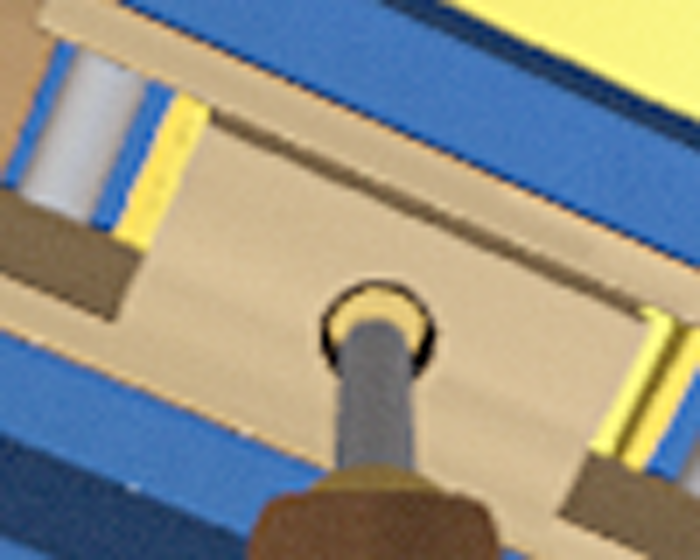

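The crop shows the bore rim from 320 to 436 px across (its top at 281), with the brass pin inside. The rod tip is centred at 377 with its near edge at 318, so the lateral alignment is already good.

Run:
```python
from h import *
c=dict(np.load('w3.npz'))
f=lambda x,y,z:onz(c,270+(x-3)/7,150+(y-3)/7,z)
top=f(378,281,.12);L=f(320,336,.12);R=f(436,336,.12);X=np.array([.957,.29,0])
print('bore from top edge',top-.0083*X,'LR mid',(L+R)/2,np.linalg.norm(L-R))
zt=.2384-.1117
print('tip',f(377,318,zt)-.005*X,zt)
```

```text
bore from top edge [0.50539398 0.22155197 0.12      ] LR mid [0.50553869 0.22158239 0.12      ] 0.016611074325974653
tip [0.50514114 0.22162109 0.1267    ] 0.1267
```

Request:
arm_command:
  increments:
    - {"dp": [0, 0, -0.3], "spin": 0}
    - {"dp": [0, 0, -0.6], "spin": 0}
    - {"dp": [0, 0, -0.9], "spin": 0}
    - {"dp": [0, 0, -1.2], "spin": 0}
    - {"dp": [0, 0, -1.2], "spin": 0}

```text
time: 7.62
tool_pos: [0.5066, 0.2224, 0.2254]
tcp_rot: [[0.957, 0.291, -0.001], [0.291, -0.957, -0.0], [-0.001, 0.0, -1.0]]
wrist_force: [0.5, 0.2, -0.7]
finger_gap: 0.267
grip_force: 44.8
```

Request:
arm_command:
  increments:
    - {"dp": [0, 0, -0.1], "spin": 0}
    - {"dp": [0, 0, -0.2], "spin": 0}
    - {"dp": [0, 0, -0.3], "spin": 0}
    - {"dp": [0, 0, -0.4], "spin": 0}

```text
time: 8.12
tool_pos: [0.5074, 0.223, 0.2229]
tcp_rot: [[0.957, 0.291, 0.002], [0.291, -0.957, 0.001], [0.002, -0.0, -1.0]]
wrist_force: [-1.1, 0.1, 9.0]
finger_gap: 0.272
grip_force: 44.8
```

Request:
arm_command:
  increments:
    - {"dp": [0, 0, -0.1], "spin": 0}
    - {"dp": [0, 0, -0.2], "spin": 0}
    - {"dp": [0, 0, -0.2], "spin": 0}

```text
time: 8.5
tool_pos: [0.5075, 0.223, 0.221]
tcp_rot: [[0.957, 0.291, 0.002], [0.291, -0.957, 0.001], [0.002, -0.0, -1.0]]
wrist_force: [-1.4, 0.2, 7.0]
finger_gap: 0.272
grip_force: 44.8
```

Request:
arm_command:
  increments:
    - {"dp": [0, 0, -0.1], "spin": 0}
    - {"dp": [0, 0, -0.2], "spin": 0}
    - {"dp": [0, 0, -0.3], "spin": 0}

```text
time: 8.88
tool_pos: [0.5074, 0.2231, 0.2181]
tcp_rot: [[0.957, 0.291, 0.002], [0.291, -0.957, 0.001], [0.002, -0.0, -1.0]]
wrist_force: [-1.9, -0.1, 8.2]
finger_gap: 0.27
grip_force: 44.8
```

Request:
arm_command:
  increments:
    - {"dp": [0, 0, -0.1], "spin": 0}
    - {"dp": [0, 0, -0.2], "spin": 0}
    - {"dp": [0, 0, -0.3], "spin": 0}
    - {"dp": [0, 0, -0.4], "spin": 0}
    - {"dp": [0, 0, -0.5], "spin": 0}
    - {"dp": [0, 0, -0.6], "spin": 0}
    - {"dp": [0, 0, -0.7], "spin": 0}
    - {"dp": [0, 0, -0.8], "spin": 0}

```text
time: 9.88
tool_pos: [0.5072, 0.223, 0.21]
tcp_rot: [[0.957, 0.291, 0.001], [0.291, -0.957, 0.001], [0.001, -0.0, -1.0]]
wrist_force: [-2.1, -0.7, 8.0]
finger_gap: 0.263
grip_force: 44.8
```

Request:
arm_command:
  increments:
    - {"dp": [0, 0, -0.1], "spin": 0}
    - {"dp": [0, 0, -0.2], "spin": 0}
    - {"dp": [0, 0, -0.3], "spin": 0}
    - {"dp": [0, 0, -0.4], "spin": 0}
    - {"dp": [0, 0, -0.5], "spin": 0}
    - {"dp": [0, 0, -0.6], "spin": 0}
    - {"dp": [0, 0, -0.7], "spin": 0}
    - {"dp": [0, 0, -0.8], "spin": 0}

```text
time: 10.88
tool_pos: [0.5071, 0.2229, 0.2019]
tcp_rot: [[0.957, 0.291, 0.001], [0.291, -0.957, 0.0], [0.001, -0.0, -1.0]]
wrist_force: [-2.3, -0.7, 8.4]
finger_gap: 0.27
grip_force: 44.8
```

Steady at about 8 N, so I keep going.

Request:
arm_command:
  increments:
    - {"dp": [0, 0, -0.1], "spin": 0}
    - {"dp": [0, 0, -0.2], "spin": 0}
    - {"dp": [0, 0, -0.3], "spin": 0}
    - {"dp": [0, 0, -0.4], "spin": 0}
    - {"dp": [0, 0, -0.5], "spin": 0}
    - {"dp": [0, 0, -0.6], "spin": 0}
    - {"dp": [0, 0, -0.7], "spin": 0}
    - {"dp": [0, 0, -0.8], "spin": 0}
    - {"dp": [0, 0, -0.9], "spin": 0}
    - {"dp": [0, 0, -1.0], "spin": 0}
    - {"dp": [0, 0, -1.1], "spin": 0}
    - {"dp": [0, 0, -1.2], "spin": 0}

```text
time: 12.38
tool_pos: [0.507, 0.2228, 0.1897]
tcp_rot: [[0.957, 0.291, 0.001], [0.291, -0.957, 0.0], [0.001, 0.0, -1.0]]
wrist_force: [-3.0, -0.9, 8.3]
finger_gap: 0.266
grip_force: 44.8
```

Request:
arm_command:
  increments:
    - {"dp": [0, 0, -0.1], "spin": 0}
    - {"dp": [0, 0, -0.2], "spin": 0}
    - {"dp": [0, 0, -0.3], "spin": 0}
    - {"dp": [0, 0, -0.4], "spin": 0}
    - {"dp": [0, 0, -0.5], "spin": 0}
    - {"dp": [0, 0, -0.6], "spin": 0}
    - {"dp": [0, 0, -0.7], "spin": 0}
    - {"dp": [0, 0, -0.8], "spin": 0}
    - {"dp": [0, 0, -0.9], "spin": 0}
    - {"dp": [0, 0, -1.0], "spin": 0}

```text
time: 13.62
tool_pos: [0.5068, 0.2225, 0.1786]
tcp_rot: [[0.957, 0.291, -0.0], [0.291, -0.957, -0.0], [-0.0, -0.0, -1.0]]
wrist_force: [0.2, -0.1, -1.9]
finger_gap: 0.269
grip_force: 44.8
```

Request:
arm_command:
  increments:
    - {"dp": [0, 0, -0.2], "spin": 0}
    - {"dp": [0, 0, -0.3], "spin": 0}
    - {"dp": [0, 0, 1], "spin": 0}
    - {"dp": [0, 0, 3], "spin": 0}
    - {"dp": [0, 0, 6], "spin": 0}
    - {"dp": [0, 0, 9], "spin": 0}
    - {"dp": [0, 0, 10.5], "spin": 0}
    - {"dp": [0, -2, 10.5], "spin": 0}
    - {"dp": [0, -6, 10.5], "spin": 0}
    - {"dp": [0, -11, 10.5], "spin": 0}
    - {"dp": [0, -16, 10.5], "spin": 0}
    - {"dp": [-0.1, -21, 10.5], "spin": 0}
    - {"dp": [-0.1, -26, 10.5], "spin": 0}
    - {"dp": [-0.2, -31, 10.5], "spin": 0}
    - {"dp": [-0.2, -36, 10.5], "spin": 0}
    - {"dp": [-0.2, -41, 10.5], "spin": 0}
    - {"dp": [-0.2, -44.5, 10.5], "spin": 0}
    - {"dp": [-0.2, -44.5, 10.5], "spin": 0}
    - {"dp": [-0.2, -44.5, 10.5], "spin": 0}

```text
time: 16.0
tool_pos: [0.5048, -0.2214, 0.2836]
tcp_rot: [[0.956, 0.292, -0.0], [0.292, -0.956, 0.001], [-0.0, -0.001, -1.0]]
wrist_force: [0.1, -0.0, -1.1]
finger_gap: 0.268
grip_force: 44.8
```

Request:
arm_command:
  increments:
    - {"dp": [0, 0, -3], "spin": 0}
    - {"dp": [0, 0, -6], "spin": 0}
    - {"dp": [0, 0, -7.3], "spin": 0}
    - {"dp": [0, 0, -7.3], "spin": 0}
    - {"dp": [0, 0, -7.3], "spin": 0}

```text
time: 16.62
tool_pos: [0.5056, -0.2224, 0.2119]
tcp_rot: [[0.957, 0.291, 0.002], [0.291, -0.957, -0.001], [0.002, 0.001, -1.0]]
wrist_force: [-0.5, 0.5, -1.4]
finger_gap: 0.273
grip_force: 44.8
```

Run:
```python
from h import *
s=arm.observe(); print(s['time'],s['tool_pos'],s['wrist_force'])
p,d,c=snap('wrist');np.savez('w4',p=p,d=d,**{k:c[k] for k in c})
q,_,_=snap('scene')
a=cv2.resize(p[150:230,270:370,::-1],(600,480),interpolation=cv2.INTER_CUBIC);a[::60,:]=a[::60,:]//2
b=cv2.resize(q[130:230,315:440,::-1],(600,480)) 
cv2.imwrite('pics/w4.png',cv2.resize(np.hstack([a,b]),(800,320)))
cv2.imwrite('pics/w4a.png',a)
```

```text
16.625 [ 0.50564029 -0.22240098  0.21186895] [-0.45137348  0.45920543 -1.40085543]
```

View pics/w4.png

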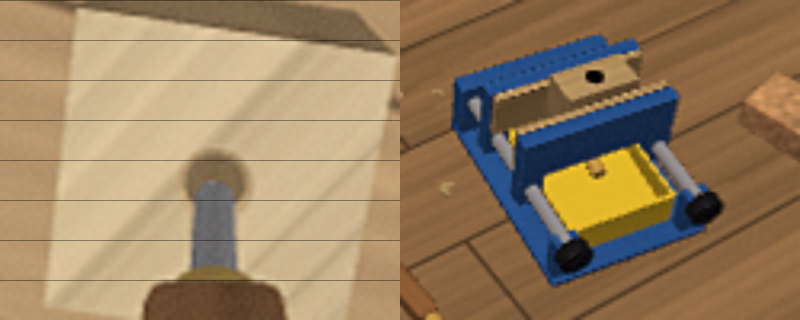

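The right half shows the brass pin in the yellow tray at (597,168) and the block's bore now dark. In the left half, the holder's hole spans 185–248 px with its top at 150, and the tip is centred at 215 with its near edge at about 180.

Run:
```python
from h import *
c=dict(np.load('w4.npz'))
f=lambda x,y,z:onz(c,270+x/4-.4,150+y/4-.4,z)
X=np.array([.957,.29,0])
L=f(185,182,.085);R=f(248,182,.085);T=f(216,150,.085)
print('hole',(L+R)/2,np.linalg.norm(L-R),T-.008*X)
for z in(.1002,):print('tip',f(214.5,180,z)-.005*X)
```

```text
hole [ 0.50439272 -0.22370032  0.085     ] 0.01625096176974004 [ 0.50484639 -0.2234089   0.085     ]
tip [ 0.50416335 -0.22320912  0.1002    ]
```

Request:
arm_command:
  increments:
    - {"dp": [0, -0.03, -0.5], "spin": 0}
    - {"dp": [0, -0.03, -1.0], "spin": 0}
    - {"dp": [0, -0.03, -1.5], "spin": 0}
    - {"dp": [0, -0.03, -2.0], "spin": 0}
    - {"dp": [0, -0.03, -2.5], "spin": 0}
    - {"dp": [0, -0.03, -2.5], "spin": 0}

```text
time: 17.48
tool_pos: [0.5045, -0.2227, 0.1852]
tcp_rot: [[0.957, 0.291, -0.001], [0.291, -0.957, 0.0], [-0.001, -0.001, -1.0]]
wrist_force: [0.2, -0.4, -1.4]
finger_gap: 0.265
grip_force: 44.8
```

Request:
arm_command:
  increments:
    - {"dp": [0, 0, -1], "spin": 0}
    - {"dp": [0, 0, -2], "spin": 0}
    - {"dp": [0, 0, -3], "spin": 0}
    - {"dp": [0, 0, -4], "spin": 0}
    - {"dp": [0, 0, -5], "spin": 0}
    - {"dp": [0, 0, -5.8], "spin": 0}
    - {"dp": [0, 0, -5.8], "spin": 0}

```text
time: 18.35
tool_pos: [0.5044, -0.2226, 0.127]
tcp_rot: [[0.957, 0.291, -0.001], [0.291, -0.957, 0.0], [-0.001, -0.001, -1.0]]
wrist_force: [0.3, -0.6, -1.4]
finger_gap: 0.268
grip_force: 44.8
```

Request:
arm_command:
  increments:
    - {"dp": [0, 0, -0.1], "spin": 0}
    - {"dp": [0, 0, -0.2], "spin": 0}
    - {"dp": [0, 0, -0.3], "spin": 0}
    - {"dp": [0, 0, -0.4], "spin": 0}
    - {"dp": [0, 0, -0.5], "spin": 0}
    - {"dp": [0, 0, -0.5], "spin": 0}

```text
time: 19.1
tool_pos: [0.5047, -0.2228, 0.1226]
tcp_rot: [[0.957, 0.291, -0.0], [0.291, -0.957, 0.0], [-0.0, -0.0, -1.0]]
wrist_force: [0.9, -1.1, -0.6]
finger_gap: 0.27
grip_force: 44.8
```

Request:
arm_command:
  increments:
    - {"dp": [0, 0, -0.1], "spin": 0}
    - {"dp": [0, 0, -0.1], "spin": 0}

```text
time: 19.35
tool_pos: [0.5048, -0.2228, 0.1217]
tcp_rot: [[0.957, 0.291, 0.0], [0.291, -0.957, -0.0], [0.0, 0.0, -1.0]]
wrist_force: [0.2, 0.1, -1.3]
finger_gap: 0.271
grip_force: 44.8
```

Request:
arm_command:
  increments:
    - {"dp": [0, 0, 0], "spin": 0}
    - {"dp": [0, 0, 0], "spin": 0}
    - {"dp": [0, 0, 0], "spin": 0}
    - {"dp": [0, 0, 0], "spin": 0}
    - {"dp": [0, 0, 0], "spin": 0}
    - {"dp": [0, 0, 0], "spin": 0}
    - {"dp": [0, 0, 0], "spin": 0}
    - {"dp": [0, 0, 3], "spin": 0}
    - {"dp": [0, 0, 8], "spin": 0}
    - {"dp": [0, 0, 13], "spin": 0}
    - {"dp": [0, 0, 18], "spin": 0}
    - {"dp": [0, 0, 20], "spin": 0}
    - {"dp": [0, 0, 20], "spin": 0}
    - {"dp": [0, 0, 20], "spin": 0}
  jaw: 100

```text
time: 21.1
tool_pos: [0.5041, -0.2226, 0.3203]
tcp_rot: [[0.957, 0.291, -0.002], [0.291, -0.957, 0.001], [-0.002, -0.001, -1.0]]
wrist_force: [0.2, -0.1, -0.8]
finger_gap: 0.999
grip_force: 0.0
```

Run:
```python
from h import *
s=arm.observe(); print(s['time'],s['tool_pos'],s['wrist_force'])
p,Zd,c=snap('wrist');q,D,cs=snap('scene')
P=[]
for v in range(130,230):
    for u in range(285,362):
        x=dep(c,u,v,Zd[v,u])
        if .16<x[2]<.2:P.append(x)
P=np.array(P);print('handle',len(P),np.median(P,0),cv2.minAreaRect((P[P[:,2]>.17][:,:2]*1000).astype(np.float32)))
B=[dep(cs,u,v,D[v,u]) for v in range(140,170) for u in range(340,410)]
B=np.array(B);B=B[(B[:,2]>.112)&(B[:,2]<.126)];print('block top',len(B),np.median(B,0))
S0=np.load('scene.npz')['d'];cc=[dep(cs,u,v,S0[v,u]) for v in range(140,170) for u in range(340,410)]
cc=np.array(cc);cc=cc[(cc[:,2]>.112)&(cc[:,2]<.126)];print('before',len(cc),np.median(cc,0))
cv2.imwrite('pics/end.png',cv2.resize(q[120:280,100:460,::-1],(800,356)))
```

```text
21.1 [ 0.50409042 -0.22258846  0.32034464] [ 0.17076436 -0.05294249 -0.77279695]
handle 472 [ 0.50604571 -0.22307285  0.1747416 ] ((504.437255859375, -223.86373901367188), (22.629104614257812, 23.03562355041504), 15.771688461303711)
block top 258 [0.50442426 0.21877603 0.11852146]
before 261 [0.50482582 0.21853126 0.11830672]
```

View pics/end.png

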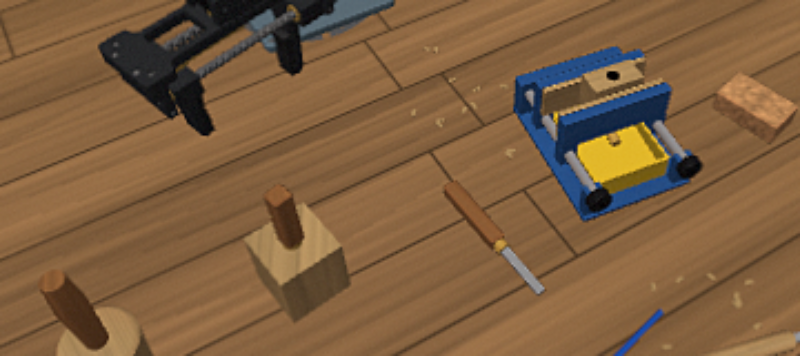

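The drift stands fully down in its holder at (285,230), with the handle top at z = 0.175. The pin is in the tray at (614,138), and the block and the other tools haven't moved.

```bash
python3 -c "
from station import arm
print(arm.hand_in())"
```

```text
the job is handed in; nothing more can be done
None
```

The pin was pushed out with about 8 to 9 N and lies in the yellow tray, the block did not slip measurably, the drift is back fully down in its holder and released, the other tools look untouched, and the job was handed in at about 21 s (no verdict returned).

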